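# Index the swivel caddy to yellow

### The arm

A 7-joint arm with a two-finger parallel gripper is mounted at the origin on the work surface. World frame = base frame: x ahead of the robot, y to its left, z up, the work surface at z = 0. Lengths are in m, angles in rad, forces in N, time in s.
With the tool pointing down it reaches from about 0.35 to 0.9 m from the base axis. Payload 7.2 kg.
Tool frame: the origin (TCP) lies at the very end of the fingers, on their centre line; the grasp point (between the pads) lies robot.grip_point_offset behind it (robot.grip_point_offset is the distance from the TCP to the grasp point, in m); z points along the fingers, y is the line along which they close (so a half turn about z gives the same grasp; the last joint's range is limited). The gripper opens to 85 mm and grips with 20 to 120 N. Pads are 22 mm wide; open, the fingers measure 114 mm over their backs; the gripper's body (76 mm by 85 mm) begins 54 mm behind the grasp point. The pads swing forward as they close: fully open they stand 13 mm farther back than shut.
Start: joints at [1.102, 0.411, -0.013, 1.596, 0.006, 1.134, -0.082], TCP at [0.244, -0.575, 0.231] pointing down, gripper open.
Joint ranges: [-2.95, 2.95], [-0.29, 1.99], [-1.47, 1.44], [0.14, 2.54], [-1.03, 4.17], [0.13, 1.85], [-2.86, 2.86]. Speed limits (rad/s): [2.39, 2.39, 3.01, 3.01, 3.14, 3.14, 3.14].

### API

Orientations are given as a 3x3 rotation matrix whose columns are the frame's x, y, z axes.
In Python, from cell import robot gives the robot as it stands. The module is installed in compiled form; this text tells all that it offers. Calls block until the motion is done:
- robot.move_pose(position, orientation): joint-space move of the TCP to a pose.
- robot.move_linear(position, orientation=None, speed=0.15): straight line of the TCP; orientation=None keeps the orientation; speed is the mean speed in m/s.
- robot.goto_joints(angles): joint-space move.
- robot.move_gripper(opening, grip_force=None): finger opening in m; grip_force is the grip in N (None keeps the last); returns when the fingers have stopped.
- robot.hold(seconds).
- robot.ik(position, orientation): joint angles nearest the present ones, or None.
- robot.grab_frame(name): name is "scene" or "top" or "wrist"; returns a dict with "frame" (480x640x3 uint8, red, green, blue), "range_z" (480x640 float32, m along the optical axis (not along the pixel's ray), 0 where there is no reading), "mtx" (3x3 intrinsics, pixels), "R" (3x3) and "t" (3): a world point X has camera coordinates R X + t. Camera axes: x right, y down, z forward; pixel columns grow to the right and rows downward; lengths in m; the calibration is good to about 2 mm. The wrist camera is an equidistant fisheye: a pixel r from the principal point sees the ray r / f radians off the axis. A picture is of the moment at which its call begins.
A pose or a line that the arm cannot do raises robot.Unreachable and nothing moves.
- robot.sign_off(): hands the job in; it is judged then, once.
Readings, each from a call of its own:
- robot.read_time(): time.
- robot.read_joint_positions(): joint angles.
- robot.read_joint_vel(): joint speeds.
- robot.read_tau(): joint torques, N m.
- robot.read_tool_pos(): TCP position.
- robot.read_orientation(): TCP orientation.
- robot.read_ft_force(): force on the tool from outside, world axes, zero at the start.
- robot.read_moment(): the same for the moment, N m.
- robot.read_finger_gap(): finger opening in m.
- robot.read_grip_force(): force on a finger pad.
Only numpy, scipy, OpenCV 4.12 (cv2) and the standard library are available. Lean on these libraries where they do the work, as an engineer would, in place of code of your own. Each camera call takes 0.05 s, during which the arm holds its last target. There are 200 camera calls.

### The job

Turn the swivel cleaning caddy to yellow for today's round: draw its spring pin up by the black knob, swing it round to the hole with the yellow ring, and let the pin drop fully home there. Then let go of the knob.

Things in the scene. Friction and masses are not known exactly. Their poses are not given: they have to be found in the camera images.
- caddy: Fixed base: grey disc, 290 mm across. Origin: underside centre (z=0), on the upright turning axis. Aluminium blocks (tops at 34 mm) hold three holes 110 mm from the axis, 45 deg apart; the pin starts in the middle one, on the base's -x side. The blue tray (160 mm across, rim 44 mm high, two 64 mm high tins opposite the knob) turns with the pin, easily (under 1 N), to 54 deg each way.
- knob (a point): Grip point of the pin's black round knob, on the pin's axis, 110 mm from the caddy axis, 85 mm above the shelf with the pin home. Grip 26 mm across, from 19 mm below to 15 mm above this point; above it a 32 mm lip, 6 mm thick. It spins freely on the pin, so the gripper need not turn. Top of the steel pin guide: 24 mm below this point. Nothing else near is over 64 mm high.
- index_pin (a joint): Height of the spring pin over its home position, m: 0 fully home in a hole, 0.034 highest. The knob draws it straight up; the spring pulls down with about 5 N at 0, 10 N at 0.03. The 14 mm round-nosed pin is clear of the hole above 0.020 (draw it to about 0.028 to swing). Holes are 18 mm wide, countersunk to 32 mm at the top: a pin let go within 10 mm of the centre slides home.
- yellow_ring: Flat yellow ring, 50 mm outside, 36 mm inside, 3 mm thick, lying on the block around the wanted hole. Origin: centre of its underside, 34 mm above the shelf, on the hole's axis. It marks one of the two outer holes, 45 deg to one side of the middle hole; a red ring of the same size marks the other.

How it is judged:
By the outcome, as a careful person would: the job done as asked, in the order asked, and still so for the second after the job is handed in, with the robot touching nothing.
It also fails if it takes over 38 s, if anything falls off the work surface, if the arm or the gripper's body presses on something with over 40 N, if the wrist force passes 120 N, or if a joint passes its speed limit or range.

## Working session

There is one attempt and no reset: what is moved stays moved. The work goes in short steps, each a Python script; the robot and the scene stay as the last script left them, time stands still between calls to the robot, and variables do not carry over. Pictures are saved under pics/ and viewed, at most 10 in all, crops included, and the job is handed in when it is done.

```bash
mkdir -p pics
python3 - <<'E'
from cell import robot
import cv2,numpy as np
for n in ("top","scene"):
    f=robot.grab_frame(n); cv2.imwrite(f"pics/{n}0.png",f["frame"][:,:,::-1]); np.savez(f"{n}0.npz",**f)
print(robot.grip_point_offset,robot.read_time(),robot.read_orientation())
E
```

```text
0.0187 0.1 [[ 9.20745949e-01  3.90162062e-01 -6.80247830e-04]
 [ 3.90162640e-01 -9.20744996e-01  1.32946994e-03]
 [-1.07626051e-04 -1.48951135e-03 -9.99998885e-01]]
```

View pics/top0.png

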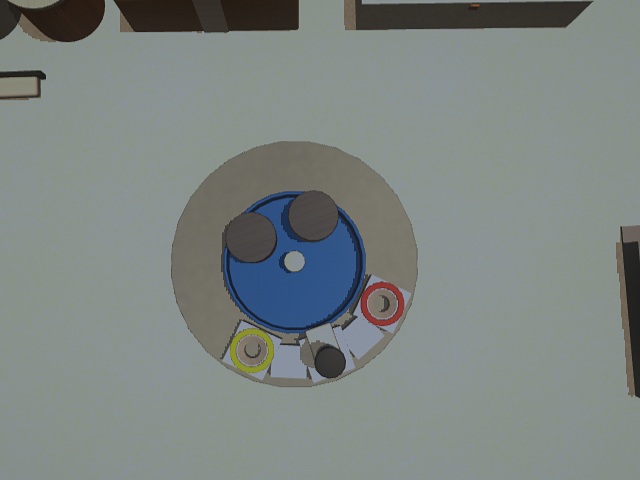

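View pics/scene0.png

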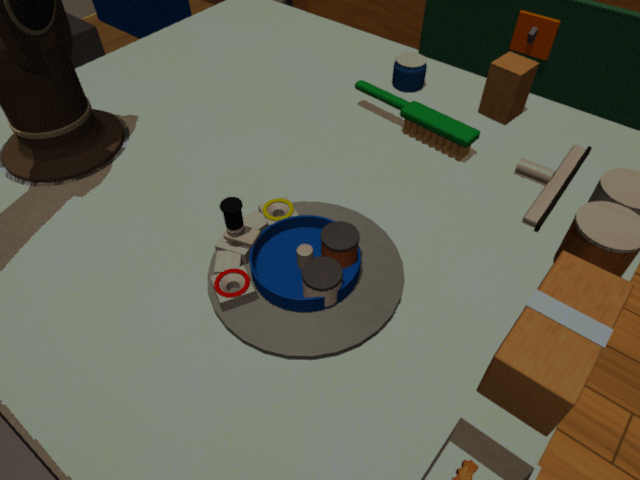

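The top view shows the knob at about (330,361), the yellow ring at (252,350), the red ring at (382,304) and the caddy centre near (294,262). Next I convert these to world positions.

Run:
```python
import numpy as np,cv2
d=np.load("top0.npz");f=d["frame"];Z=d["range_z"];K=d["mtx"];R=d["R"];t=d["t"]
v,u=np.mgrid[:480,:640]
P=np.stack([(u-K[0,2])/K[0,0]*Z,(v-K[1,2])/K[1,1]*Z,Z],-1)
W=(P-t)@R
h=cv2.cvtColor(f,cv2.COLOR_RGB2HSV)
def ray(uv,z):
    r=R.T@np.linalg.inv(K)@np.array([*uv,1.]);c=-R.T@t
    return c+r*(z-c[2])/r[2]
def cen(m):
    c=max(cv2.findContours(m.astype(np.uint8),0,1)[0],key=cv2.contourArea); return cv2.fitEllipse(c)
y=(abs(h[...,0].astype(int)-29)<5)&(h[...,1]>150)&(v>250)
r=((h[...,0]<6)|(h[...,0]>174))&(h[...,1]>150)&(v>250)
for n,m in(("yel",y),("red",r)):
    e=cen(m);print(n,e,ray(e[0],.037),np.median(W[m][:,2]))
k=(W[...,2]>.09)&(W[...,2]<.12)&(np.hypot(u-330,v-361)<30)
e=cen(k);print("knob",e,ray(e[0],.106),np.median(W[k],0))
b=(abs(h[...,0].astype(int)-108)<12)&(h[...,1]>130)&(v>150)&(v<350)
print("camera",-R.T@t)
# base disc
g=(W[...,2]>.004)&(W[...,2]<.12)&(np.hypot(u-294,v-264)<150); e=cen(g); zz=np.median(W[180:190,290:300,2]);print("disc",e,zz,ray(e[0],zz))
Y=ray(cen(y)[0],.037)[:2];Rr=ray(cen(r)[0],.037)[:2]
kk=ray(cen(k)[0],.106)[:2]; mid=(Y+Rr)/2; n=(mid-kk)/np.linalg.norm(mid-kk)
print("YR",np.linalg.norm(Y-Rr),2*.11*np.sin(np.pi/4),"KY",np.linalg.norm(kk-Y),"KR",np.linalg.norm(kk-Rr),"exp .0842; axis",kk+.11*n)
```

```text
yel ((251.42861938476562, 350.35467529296875), (42.718719482421875, 43.17509078979492), 58.43611526489258) [0.47435562 0.10104442 0.037     ] 0.03651375344472878
red ((381.97515869140625, 303.76202392578125), (41.97732162475586, 42.43585968017578), 117.30622100830078) [ 0.52269422 -0.04637682  0.037     ] 0.036657452163133555
knob ((329.7294006347656, 361.882568359375), (30.258546829223633, 30.85092544555664), 169.15223693847656) [0.46850966 0.01728895 0.106     ] [0.46833463 0.0172133  0.10542758]
camera [0.54923455 0.04657199 0.72453672]
disc ((293.85235595703125, 263.5768127441406), (245.26353454589844, 245.70819091796875), 39.27144241333008) 0.01180989232921207 [0.57078345 0.05204666 0.01180989]
YR 0.15514393030179296 0.15556349186104043 KY 0.08395923181594699 KR 0.08360201026704163 exp .0842; axis [0.5728233  0.05219835]
```

Every distance matches the given geometry to within 1–2 mm, with the axis near (0.572, 0.052). Next I approach and grip the knob.

Run:
```python
from cell import robot
import numpy as np,cv2
y=np.array([.39,-.92,0]);y/=np.linalg.norm(y);z=np.array([0,0,-1.]);O=np.column_stack([np.cross(y,z),y,z])
np.save("O.npy",O)
k=[.4685,.0173]
robot.move_pose([*k,.17],O); print(robot.read_time())
robot.move_linear([*k,.069],O,speed=.08)
print(robot.read_ft_force())
robot.move_gripper(.015,70)
print(robot.read_time(),robot.read_tool_pos(),robot.read_finger_gap(),robot.read_grip_force(),robot.read_ft_force())
f=robot.grab_frame("scene");cv2.imwrite("pics/grip.png",cv2.resize(f["frame"][120:360,120:440,::-1],None,fx=2,fy=2))
```

```text
2.375
[0.75005331 0.30304994 0.06689036]
4.3667 [0.46870426 0.01726574 0.06933278] 0.028869619884308605 68.43254685401917 [-0.53680435 -1.22347092  6.02090314]
```

View pics/grip.png

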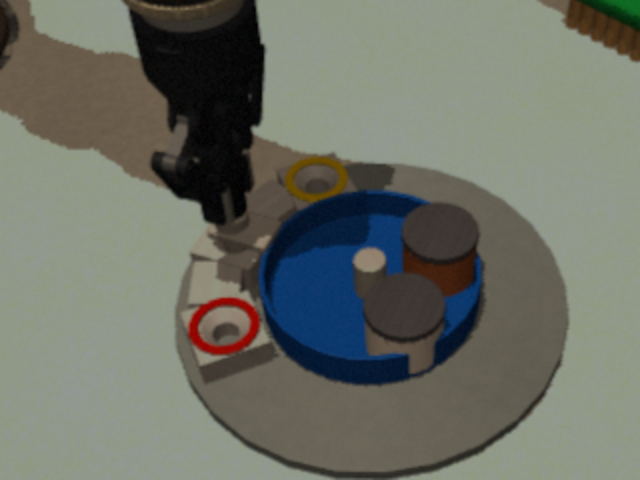

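The fingers hold the knob above the pin guide, at about (225,200) in the crop. I lift and check the spring force.

Run:
```python
from cell import robot
import numpy as np,cv2
O=np.load("O.npy")
p=robot.read_tool_pos(); 
for dz in (.012,.028):
    robot.move_linear([*p[:2],p[2]+dz],O,speed=.04)
    print(robot.read_time(),robot.read_tool_pos(),robot.read_finger_gap(),robot.read_grip_force(),robot.read_ft_force())
f=robot.grab_frame("scene");cv2.imwrite("pics/lift.png",cv2.resize(f["frame"][120:360,120:440,::-1],None,fx=2,fy=2))
```

```text
4.875 [0.46841142 0.01735892 0.08122691] 0.028862342004400743 69.37925577163696 [ 1.55828875  1.20886098 -6.32836151]
5.425 [0.46850879 0.01722792 0.09737677] 0.02935539661103905 69.57651972770691 [ 0.46446483  0.83777594 -9.32793312]
```

View pics/lift.png

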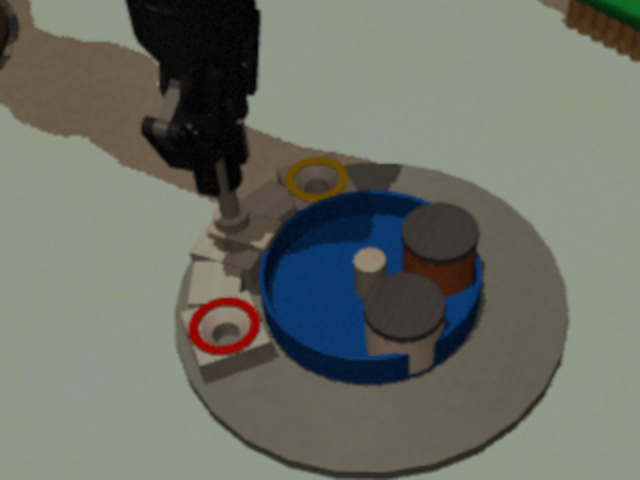

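The pin is up: −9.3 N at about 28 mm. I swing it along the arc to yellow, then look before lowering.

Run:
```python
from cell import robot
import numpy as np,cv2
O=np.load("O.npy")
p=robot.read_tool_pos();k=p[:2];Y=np.array([.4744,.1010])
d=Y-k;L=np.linalg.norm(d);n=np.array([d[1],-d[0]])/L   # towards +x
a=(k+Y)/2+n*np.sqrt(.11**2-L*L/4)
a0=np.arctan2(*(k-a)[::-1])%(2*np.pi);a1=np.arctan2(*(Y-a)[::-1])%(2*np.pi);print(a,np.degrees([a0,a1]))
for th in np.linspace(a0,a1,9)[1:]:
    robot.move_linear([*(a+.11*np.array([np.cos(th),np.sin(th)])),p[2]],O,speed=.04)
    print(round(robot.read_time(),2),robot.read_ft_force().round(1))
robot.hold(.2)
print(robot.read_tool_pos(),robot.read_finger_gap(),robot.read_ft_force())
f=robot.grab_frame("scene");cv2.imwrite("pics/sw.png",cv2.resize(f["frame"][120:360,120:440,::-1],None,fx=2,fy=2))
```

```text
[0.57286738 0.0519676 ] [198.41187484 153.52872617]
5.89 [ 1.1  1.4 -9.6]
6.31 [ 1.2 -0.1 -9.5]
6.72 [ 1.6  0.2 -9. ]
7.14 [ 2.4  0.4 -9.9]
7.56 [  3.3  -0.1 -10.1]
7.97 [ 4.1 -0.6 -9. ]
8.39 [ 3.5 -1.  -8.8]
8.81 [ 4.5 -0.4 -9.5]
[0.47447833 0.10092369 0.09727236] 0.029323688328897216 [ 5.17875116 -1.13425961 -9.34434475]
```

View pics/sw.png

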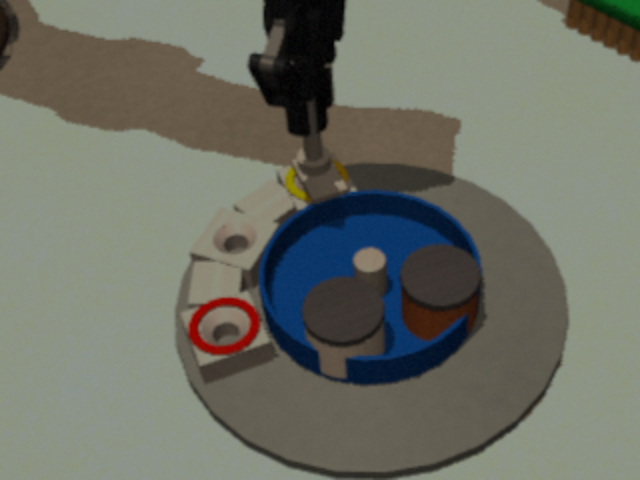

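The pin now stands over the yellow ring, at about (317,180) in the crop. I lower it with the grip held and check the force before letting go.

Run:
```python
from cell import robot
import numpy as np
O=np.load("O.npy")
p=robot.read_tool_pos()
for z in (.087,.080,.075,.070):
    robot.move_linear([*p[:2],z],O,speed=.03)
    F=robot.read_ft_force();print(round(robot.read_time(),2),robot.read_tool_pos().round(4),F.round(1))
    if F[2]>15: break
```

```text
9.55 [0.4744 0.1008 0.0867] [ 4.5 -2.4 -8.4]
9.93 [0.4745 0.1008 0.0799] [ 4.8 -1.7 -6.8]
10.25 [0.4745 0.1009 0.0749] [ 3.2 -2.3 -6.1]
10.57 [0.4745 0.1009 0.0699] [ 4.4 -2.2 -5.1]
```

Run:
```python
from cell import robot
import numpy as np,cv2
O=np.load("O.npy")
robot.move_gripper(.085); robot.hold(.3)
p=robot.read_tool_pos(); print(robot.read_ft_force().round(1))
robot.move_linear([*p[:2],.19],O,speed=.1)
robot.move_pose([.42,-.2,.3],O); robot.hold(.3)
f=robot.grab_frame("top");Z=f["range_z"];K=f["mtx"];v,u=np.mgrid[:480,:640]
W=(np.stack([(u-K[0,2])/K[0,0]*Z,(v-K[1,2])/K[1,1]*Z,Z],-1)-f["t"])@f["R"]
m=(np.hypot(W[...,0]-.474,W[...,1]-.101)<.03)&(W[...,2]>.09)
print(m.sum(),np.median(W[m],0),robot.read_time(),robot.read_finger_gap())
cv2.imwrite("pics/end.png",f["frame"][:,:,::-1])
```

```text
[ 0.8 -0.7  0.6]
788 [0.47477672 0.10066856 0.10526065] 14.3833 0.08524239004545106
```

View pics/end.png

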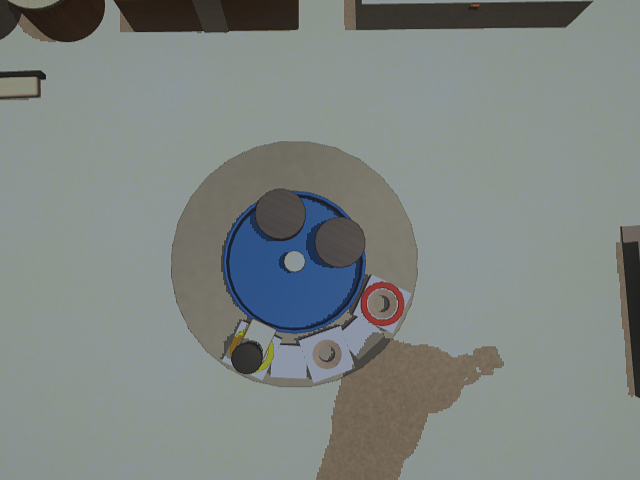

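The knob is at the yellow ring, at about (247,357). Its top is at 105.3 mm, against 105.4 mm when it was home at the start, so the pin is fully down and the gripper is clear.

```bash
python3 -c "
from cell import robot
print(robot.sign_off())"
```

```text
the job is handed in; nothing more can be done
None
```

The caddy is turned to yellow with its pin fully home in the yellow-ringed hole and the knob released, and I handed the job in at about 14 s of the 38 s allowed.

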